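# Take the depth of an empty die socket with a stop-rod gauge

## Task

Take the depth of the empty socket in the rivet bolster: lift the depth gauge out of the punch stand, lower its rod gently into the socket until you feel it bottom out, and keep it pressed there for a second at a light measuring pressure of about 5 N. Then let go of the head, slide the gauge's brass stop down until its foot sits flush on the bolster's top face, hold it down there just as lightly for a second, and leave the gauge standing squarely in the socket with its stop flush, ready to be read. Never press or drop it hard, and leave the other tools where they are.

Things in the scene. Friction and masses are not known exactly. Their poses are not given: they have to be found in the camera images.
- gauge: depth gauge, loose, 0.18 to 0.23 kg in all: a steel rod 10 mm in diameter with a tip chamfered to 7 mm over its last 3 mm, and on top a dark knurled round head 20 mm in diameter, 26 mm high. 96 mm long in all: origin at the centre of the tip's flat end, z along the rod towards the head; the head spans z = 70 to 96 mm. It stands upright in the end hole of the punch stand that lies at x = -55 mm in the stand's frame, its tip 13 mm above the bench.
- gauge_stop (a joint): the gauge's brass sliding stop: a round foot 48 mm in diameter, 7 mm thick, with a hub 14 mm in diameter standing 5 mm above the foot. It slides on the rod with a drag of about 1 N and stays where it is left. Joint value in m: the foot's underside lies 20 mm + value above the rod's tip (0 = lowest, 0.034 = highest, just under the head). It starts at 0.026 to 0.031.
- stop_foot (a point): centre of the underside of the gauge's brass stop foot, on the rod's axis
- bolster: rivet bolster bolted to the bench: a block 150 x 64 mm, 60 mm high, steel top face, green-grey sides, with a 30 mm wide, 14 mm high lug at each end. Origin at the centre of its underside, x along its length, z up. Three die sockets in a row on x: at -45 mm and 0 mm dies are fitted, which stand up to 20 mm above the top face (28 mm and less in diameter); the one at +45 mm is empty.
- socket (a point): centre of the mouth of the empty socket, in the bolster's top face, 60 mm above the bench; axes as the bolster's. The bore is blind, 12.5 mm in diameter and vertical; its floor is the rigid flat end of a height screw, set anywhere from 26 to 40 mm below the top face: the depth is not known beforehand
- stand: dark wooden punch stand, fixed, 175 mm (x) x 64 mm (y) x 45 mm high, origin at the centre of its underside; three blind holes of 13 mm, 32 mm deep, at x = -55 mm (the gauge), 0 and +55 mm (punches)
- punch_a: steel punch standing in the stand's middle hole, shank 11 mm, body 15 mm in diameter, 97 mm long; origin at the centre of its lower end
- punch_b: steel punch standing in the stand's hole at x = +55 mm, shank 11 mm, body 13 mm in diameter, 97 mm long; origin at the centre of its lower end
- spare_die: small steel die lying ready beside the bolster, 60 mm off its long axis, standing on its 24 mm flange, 30 mm high; origin at the centre of its underside
- rivet_jar: copper-coloured jar of rivets, 64 mm in diameter, 75 mm high; origin at the centre of its underside
- strap_cutter: strap cutter lying on the bench: dark wooden handle along its -x, steel beam 190 mm along its y with a brass fence; origin underneath where they meet
There are look-alikes about, which are no part of the job. What is shaped like the gauge but purple is not meant.

How it is judged:
By the outcome, as a careful person would: the job done as asked, in the order asked, and still so for the second after the job is handed in, with the robot touching nothing.
It also fails if it takes over 54 s, if anything falls off the work surface, if the arm or the gripper's body presses on something with over 40 N, if the wrist force passes 120 N, or if a joint passes its speed limit or range.

## Robot

A 6-joint arm with a two-finger parallel gripper is mounted at the origin on the work surface. World frame = base frame: x ahead of the robot, y to its left, z up, the work surface at z = 0. Lengths are in m, angles in rad, forces in N, time in s.
With the tool pointing down it reaches from about 0.375 to 0.825 m from the base axis. Payload 5.5 kg.
Tool frame: the origin (TCP) lies midway between the tips of the shut fingers; the grasp point (between the pads) lies robot.tcp_to_grasp behind it (robot.tcp_to_grasp is the distance from the TCP to the grasp point, in m); z points along the fingers, y is the direction in which the jaws open and shut (so a half turn about z gives the same grasp; the last joint's range is limited). The gripper opens to 85 mm and grips with 20 to 120 N. Pads are 22 mm wide; open, the fingers measure 114 mm over their backs; the gripper's body (76 mm by 85 mm) begins 54 mm behind the grasp point. The pads swing forward as they close: fully open they stand 13 mm farther back than shut.
Start: joints at [1.263, 0.314, -0.047, 1.21, 0, 1.571], TCP at [0.182, 0.572, 0.231] pointing down, gripper open.
Joint ranges: [-2.67, 2.67], [-0.69, 1.73], [-1.03, 1.25], [-2.08, 2.16], [-1.42, 1.45], [-3.14, 3.14]. Speed limits (rad/s): [2.39, 2.39, 3.01, 3.14, 3.14, 3.14].

## Interface

Orientations are given as a 3x3 rotation matrix whose columns are the frame's x, y, z axes.
In Python, from station import robot, grab_frame, ticket gives the robot as it stands.
- The arm moves only by the tool drive_tool, never from a script. Its argument "series" is a list of rows, each a list of 2 entries, a list of its own where there are three numbers: the shift along the tool's x, y, z in units of 40 mm (1.0 is 40 mm), then the turn, a rotation vector about the tool's x, y, z in units of 6 degrees (1.0 is 6 degrees). A call has exactly 8 rows; each row shifts and turns the commanded pose from where the row before left it, along the tool's axes as they then stand; what a row does not reach is not made up. A row lasts 1/10 s, in which the tool goes at most 50 mm and 8.59 degrees, less where a joint would pass 70% of its speed; a pose out of reach is approached as far as the arm can. A call with a number of a shift or a turn outside -1 to 1 is refused whole. A call with a gripper value outside its range is refused whole. "grip" is the opening, from 0 (shut) to 1 (fully open), set as the call begins (left out, the last holds). The fingers move at their own pace and stop on an object; "squeeze" is the grip in N (left out, the last holds). Time passes only in rows, so rows that do not move let the fingers close, or fill a call up. It gives the time, the measured TCP pose, the force and the opening at its end, in the units of the state.
- robot.read_state(): the state, without advancing time (a new reading comes with each control period).
- grab_frame(name): name is "scene" or "top" or "wrist"; returns a dict with "img" (420x560x3 uint8, red, green, blue), "z_map" (420x560 float32, m along the optical axis (not along the pixel's ray), 0 where there is no reading), "vfov" (degrees; the focal length in pixels is half the picture's height over the tangent of half this angle, whatever the lens; pixels are square), "cx", "cy" (the principal point, pixels), "extrinsics" (4x4, takes a point from world to camera coordinates); the wrist camera has in their place "hand_eye" (4x4, takes a point from camera to tool coordinates, whose origin is the TCP and whose axes are the flange's). Camera axes: x right, y down, z forward; pixel columns grow to the right and rows downward; lengths in m; the calibration is good to about 2 mm. A picture is of the moment at which its call begins: read the wrist's pose just before it.
- ticket.finish_job(): hands the job in, once; it reports no verdict.
The state is a dict: "time_s": time; "qpos": joint angles; "dq": joint speeds; "effort": joint torques, N m; "tool_pos": TCP position; "ee_rot": TCP orientation; "contact_force": force on the tool from outside, world axes, zero at the start; "torque": the same for the moment, N m; "grip_width": finger opening in m.
Only numpy, scipy, OpenCV 4.12 (cv2) and the standard library are available. Lean on these libraries where they do the work, as an engineer would, in place of code of your own. Each camera call takes 0.05 s, during which the arm holds its last target. There are 200 camera calls.

## Working session

There is one attempt and no reset: what is moved stays moved. The work goes in short steps, Python scripts to look and compute and a tool call to move; the robot and the scene stay as the last step left them, time stands still between calls to the robot, and variables do not carry over. Pictures are saved under pics/ and viewed, about 8 in all and at most 12, crops included, and the job is handed in when it is done.

Besides the shell and the picture viewer there is one more tool, called after ">>>" by a JSON object that holds its "api" and its "payload". drive_tool: Moves the arm, as the interface text tells. Its arguments: {"type":"object","properties":{"series":{"type":"array","items":{"type":"array"}},"grip":{"type":"number"},"squeeze":{"type":"number"}},"required":["series"]}

```bash
ls; mkdir -p pics
python3 - <<'E'
from station import robot, grab_frame
import cv2,numpy as np
print(robot.read_state(), robot.tcp_to_grasp)
for n in("scene","top"):
    f=grab_frame(n); cv2.imwrite(f"pics/{n}0.png",f["img"][:,:,::-1]); np.savez(f"{n}0.npz",**f)
    print(n,f["vfov"],f["cx"],f["cy"],f["extrinsics"])
E
```

```text
pics
{'time_s': 0.0, 'qpos': array([ 1.26302200e+00,  3.14245462e-01, -4.80633622e-02,  1.21018931e+00,
        8.08873103e-07,  1.57080491e+00]), 'dq': array([-0.00117516,  0.00150357, -0.00012382,  0.00070763,  0.00012994,
       -0.00183651]), 'effort': array([ 7.15248370e-05, -5.39591467e+01,  3.39750731e+01,  1.93464628e-02,
        5.84620284e-05,  1.21877991e-05]), 'tool_pos': array([0.18159096, 0.57126583, 0.23042979]), 'ee_rot': array([[-9.53007571e-01,  3.02946041e-01, -5.16311652e-04],
       [ 3.02946481e-01,  9.53006191e-01, -1.62158890e-03],
       [ 7.94262667e-07, -1.70180130e-03, -9.99998552e-01]]), 'contact_force': array([-1.02069443, -0.21753677, -0.05810715]), 'torque': array([-0.01971327, -0.00120778, -0.0265122 ]), 'grip_width': 0.0854630294126776} 0.0187
scene 52.6408979035275 273.71180333585147 203.83600511823536 [[ 0.8498555   0.52699291  0.00491002 -0.49454557]
 [ 0.29396478 -0.46628873 -0.83436175 -0.1013031 ]
 [-0.43741324  0.71053029 -0.5511954   1.26167429]
 [ 0.          0.          0.          1.        ]]
top 49.17272461520104 273.60776001680705 207.24799075232335 [[ 6.92356926e-02 -9.97600324e-01 -1.14737541e-04 -2.62697527e-02]
 [-9.72568059e-01 -6.74727934e-02 -2.22618042e-01  5.99153118e-01]
 [ 2.22076089e-01  1.55247044e-02 -9.74905736e-01  9.91798810e-01]
 [ 0.00000000e+00  0.00000000e+00  0.00000000e+00  1.00000000e+00]]
```

View pics/scene0.png

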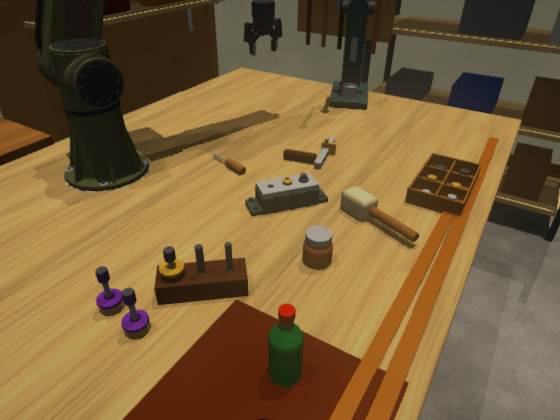

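View pics/top0.png

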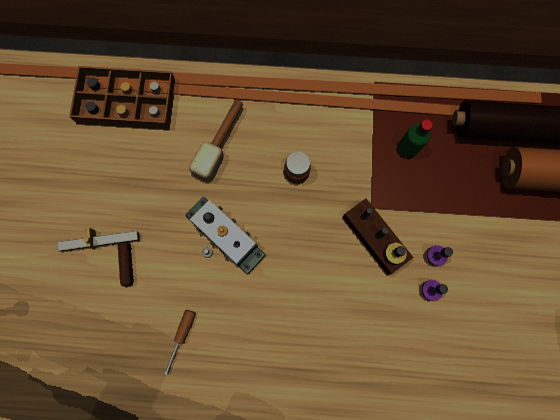

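Scene view: the real gauge, with brass stop and dark head, is in the stand at top-view (397,253). The purple look-alikes at top (437,255) and (432,290) stand loose. The bolster is at (226,234), and its empty socket is the dark spot near (237,244). Next I'll measure these and confirm with one enlarged crop.

```bash
cat > h.py <<'E'
import numpy as np,cv2
def cloud(f,T=None):
    z=np.asarray(f["z_map"],float);H,W=z.shape
    fl=H/2/np.tan(np.radians(float(f["vfov"]))/2)
    u,v=np.meshgrid(np.arange(W),np.arange(H))
    P=np.stack([(u-float(f["cx"]))/fl*z,(v-float(f["cy"]))/fl*z,z,np.ones_like(z)],-1)
    T=np.linalg.inv(f["extrinsics"]) if T is None else T
    W_=P@T.T; W_[z==0]=np.nan
    return W_[...,:3]
def proj(f,p,T=None):
    E=f["extrinsics"] if T is None else np.linalg.inv(T)
    c=E@np.r_[p,1]; fl=f["z_map"].shape[0]/2/np.tan(np.radians(float(f["vfov"]))/2)
    return c[0]/c[2]*fl+f["cx"],c[1]/c[2]*fl+f["cy"]
E
python3 - <<'E'
from h import *
t=dict(np.load("top0.npz")); s=dict(np.load("scene0.npz"))
for n,f in(("top",t),("scene",s)):
    P=cloud(f); print(n,"bench z",np.nanmedian(P[...,2][(P[...,2]<.02)&(P[...,2]>-.02)]))
P=cloud(t)
def reg(P,u0,u1,v0,v1,z0,z1):
    m=np.zeros(P.shape[:2],bool);m[v0:v1,u0:u1]=1
    return P[m&(P[...,2]>z0)&(P[...,2]<z1)]
Q=reg(P,180,270,190,280,.052,.066); r=cv2.minAreaRect((Q[:,:2]*1000).astype(np.float32)); print("bolster top",r,np.median(Q[:,2]),cv2.boxPoints(r))
Q=reg(P,335,420,190,280,.038,.05); r=cv2.minAreaRect((Q[:,:2]*1000).astype(np.float32)); print("stand top",r,np.median(Q[:,2]),cv2.boxPoints(r))
Q=reg(P,380,420,230,275,.10,.13);print("head",Q[:,:2].min(0),Q[:,:2].max(0),np.median(Q[:,2]),len(Q))
Q=reg(P,380,420,230,275,.06,.085);print("stop",Q[:,:2].min(0),Q[:,:2].max(0),np.median(Q[:,2]),len(Q))
for uv in((237,244),(208,217),(222,231)):print(uv,P[uv[1],uv[0]])
a=cv2.resize(t["img"][190:280,180:270],(400,400),interpolation=3);b=cv2.resize(t["img"][195:285,370:460],(400,400),interpolation=3)
cv2.imwrite("pics/crop.png",np.hstack([a,b])[:,:,::-1])
E
```

```text
top bench z -0.0001043059697537485
scene bench z 0.0012981892200246703
bolster top ((537.1248779296875, 129.37181091308594), (150.24591064453125, 78.6451644897461), 50.96320343017578) 0.05951361554947798 [[459.26752   95.78681 ]
 [520.35443   46.254562]
 [614.98224  162.95682 ]
 [553.8953   212.48906 ]]
stand top ((555.1734619140625, -231.72744750976562), (175.389404296875, 66.9203872680664), 40.60246276855469) 0.044737562932575026 [[ 466.81573 -263.39532]
 [ 510.36798 -314.20416]
 [ 643.5312  -200.05957]
 [ 599.97894 -149.25073]]
head [ 0.50336953 -0.27802709] [ 0.55694527 -0.22408642] 0.10798197732053777 110
stop [ 0.48998517 -0.29060946] [ 0.54915152 -0.22778965] 0.06658797240890857 268
(237, 244) [0.5144359  0.09593848 0.02538902]
(208, 217) [0.56430311 0.16247743 0.07715268]
(222, 231) [0.53411503 0.12747833 0.07853666]
```

View pics/crop.png

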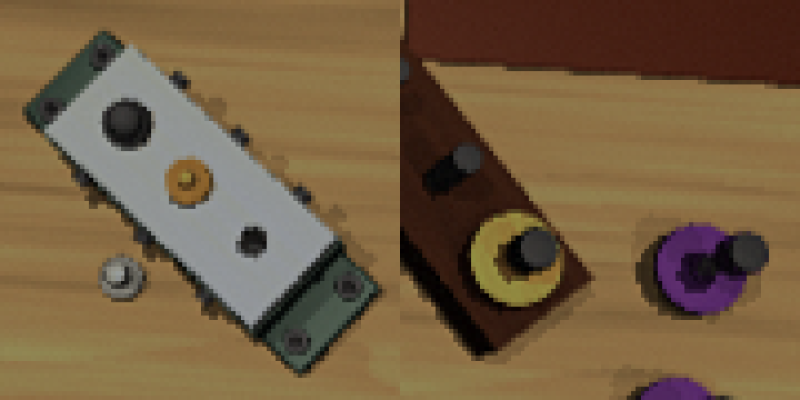

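The left crop shows the empty socket as the dark round hole at crop (251,241), i.e. top px (236.5,244.2), with dies fitted in the other two. The right crop shows the brass-stopped gauge with its dark head in the stand's end hole, so that is the one meant. The purple ones stand on the bench and are excluded.

I'll set out towards the stand in an arc while refining the positions.

>>> {"api": "drive_tool", "payload": {"series": [[[-0.97, 0, 0], [0, 0, 0.65]], [[-0.97, 0, 0], [0, 0, 0.65]], [[-0.97, 0, 0], [0, 0, 0.65]], [[-0.97, 0, 0], [0, 0, 0.65]], [[-0.97, 0, 0], [0, 0, 0.65]], [[-0.97, 0, 0], [0, 0, 0.65]], [[-0.97, 0, 0], [0, 0, 0.65]], [[-0.97, 0, 0], [0, 0, 0.65]]], "grip": 0.5}}

```text
time_s: 0.9
tool_pos: [0.4449, 0.4114, 0.2307]
ee_rot: [[-0.656, 0.755, -0.001], [0.755, 0.656, -0.001], [-0.0, -0.001, -1.0]]
contact_force: [-0.1, 0.7, -0.3]
grip_width: 0.0429
```

>>> {"api": "drive_tool", "payload": {"series": [[[-0.97, 0, 0], [0, 0, 0.65]], [[-0.97, 0, 0], [0, 0, 0.65]], [[-0.97, 0, 0], [0, 0, 0.65]], [[-0.97, 0, 0], [0, 0, 0.65]], [[-0.97, 0, 0], [0, 0, 0.65]], [[-0.97, 0, 0], [0, 0, 0.65]], [[-0.97, 0, 0], [0, 0, 0.65]], [[-0.97, 0, 0], [0, 0, 0.65]]]}}

```text
time_s: 1.7
tool_pos: [0.5857, 0.139, 0.2307]
ee_rot: [[-0.17, 0.985, -0.001], [0.985, 0.17, -0.0], [-0.0, -0.001, -1.0]]
contact_force: [-0.5, -1.2, -0.2]
grip_width: 0.0427
```

```bash
cat >> h.py <<'E'
def plan(st,target,yaw=None):
    """target TCP xyz; yaw deg of the tool y axis (tool down). prints shift (units) in current tool axes + turn"""
    R=st["ee_rot"]; d=R.T@(np.array(target)-st["tool_pos"])/.04
    out=[np.round(d,3)]
    if yaw is not None:
        from scipy.spatial.transform import Rotation as Ro
        a=np.radians(yaw); y=np.array([np.cos(a),np.sin(a),0]); z=np.array([0,0,-1.]); x=np.cross(y,z)
        out.append(np.round(np.degrees(Ro.from_matrix(R.T@np.c_[x,y,z]).as_rotvec())/6,3))
    print("plan",*out)
def ray(f,u,v,z,T=None):
    T=np.linalg.inv(f["extrinsics"]) if T is None else T
    fl=f["z_map"].shape[0]/2/np.tan(np.radians(float(f["vfov"]))/2)
    d=T[:3,:3]@np.array([(u-f["cx"])/fl,(v-f["cy"])/fl,1]); o=T[:3,3]
    return o+d*(z-o[2])/d[2]
E
python3 - <<'E'
from h import *
from station import robot
t=dict(np.load("top0.npz"))
print("socket",ray(t,180+251*90/400-.5,190+241*90/400-.5,.06))
print("foot",ray(t,370+118*90/400-.5,195+258*90/400-.5,.068))
print("head",ray(t,370+137*90/400-.5,195+250*90/400-.5,.109))
hsv=cv2.cvtColor(t["img"],cv2.COLOR_RGB2HSV)
P=cloud(t); m=(P[...,2]>.055)&(P[...,2]<.065)&(hsv[...,1]<40);m[:190]=0;m[280:]=0;m[:,:180]=0;m[:,270:]=0
print("bolster",cv2.minAreaRect((P[m][:,:2]*1000).astype(np.float32)))
s=robot.read_state();print(s["tool_pos"],s["ee_rot"],s["time_s"],s["grip_width"])
E
```

```text
socket [0.51006928 0.09520142 0.06      ]
foot [ 0.51396147 -0.26758008  0.068     ]
head [ 0.51258026 -0.26620756  0.109     ]
bolster ((537.1712036132812, 129.40538024902344), (150.53250122070312, 71.52619934082031), 51.338645935058594)
[0.58574225 0.13898479 0.23074217] [[-1.70252252e-01  9.85400243e-01 -7.29705122e-04]
 [ 9.85400510e-01  1.70252148e-01 -2.02869079e-04]
 [-7.56733755e-05 -7.53590717e-04 -9.99999713e-01]] 1.7 0.04272674252695795
```

```bash
cat >> h.py <<'E'
def wrist(name):
    from station import robot,grab_frame
    s=robot.read_state(); f=grab_frame("wrist"); M=np.eye(4);M[:3,:3]=s["ee_rot"];M[:3,3]=s["tool_pos"]
    T=M@f["hand_eye"]; np.savez(name+".npz",T=T,**f); cv2.imwrite(f"pics/{name}.png",f["img"][:,:,::-1]); return s,f,T
E
python3 - <<'E'
from h import *
s,f,T=wrist("w1"); print(f["hand_eye"],f["vfov"]); print(proj(f,[.511,.0955,.06],T)); 
plan(s,[.513,-.267,.16],-49.4)
E
```

```text
[[ 1.02526489e-03 -9.66229753e-01 -2.57680059e-01  6.46262788e-02]
 [ 9.99998887e-01  7.11362699e-04  1.31140898e-03 -7.05918619e-04]
 [-1.08381839e-03 -2.57681117e-01  9.66229407e-01 -1.42396317e-01]
 [ 0.00000000e+00  0.00000000e+00  0.00000000e+00  1.00000000e+00]] 65.68727578892566
(np.float64(198.28081615362248), np.float64(216.3129278263006))
plan [-9.692 -3.519  1.772] [-6.000e-03  4.000e-03  9.867e+00]
```

View pics/w1.png

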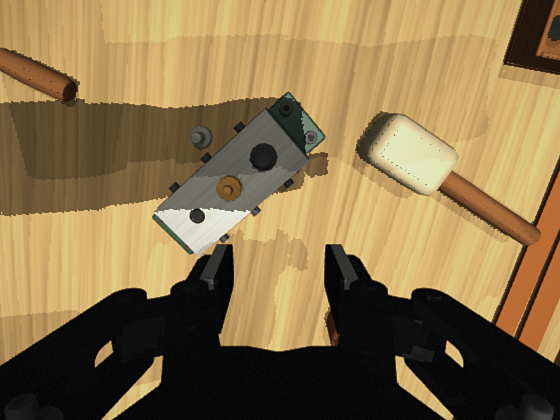

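Wrist view: the socket is at (197,216), and my projected estimate gave (198,216), so they agree to about 1 mm. Moving on to the stand.

>>> {"api": "drive_tool", "payload": {"series": [[[-0.97, 0, 0], [0, 0, 0.65]], [[-0.97, 0, 0], [0, 0, 0.65]], [[-0.97, 0, 0], [0, 0, 0.65]], [[-0.97, 0, 0], [0, 0, 0.65]], [[-0.97, 0, 0], [0, 0, 0.65]], [[-0.97, 0, 0], [0, 0, 0.65]], [[-0.97, 0, 0], [0, 0, 0.65]], [[-0.97, 0, 0], [0, 0, 0.65]]]}}

```text
time_s: 2.55
tool_pos: [0.5653, -0.1667, 0.2308]
ee_rot: [[0.365, 0.931, -0.001], [0.931, -0.365, 0.0], [-0.0, -0.001, -1.0]]
contact_force: [0.9, -0.1, -0.8]
grip_width: 0.0426
```

Run:
```python
from h import *
from station import robot
plan(robot.read_state(),[.513,-.267,.18],-49.4)
```

```text
plan [-2.811 -0.302  1.27 ] [-6.00e-03  2.00e-03  4.67e+00]
```

>>> {"api": "drive_tool", "payload": {"series": [[[-0.94, -0.1, 0.4], [0, 0, 0]], [[-0.94, -0.1, 0.4], [0, 0, 0]], [[-0.93, -0.1, 0.4], [0, 0, 0]], [[0, 0, 0.07], [0, 0, 0.93]], [[0, 0, 0], [0, 0, 0.93]], [[0, 0, 0], [0, 0, 0.93]], [[0, 0, 0], [0, 0, 0.94]], [[0, 0, 0], [0, 0, 0.94]]]}}

```text
time_s: 3.35
tool_pos: [0.5136, -0.2656, 0.18]
ee_rot: [[0.76, 0.65, -0.001], [0.65, -0.76, 0.0], [-0.0, -0.001, -1.0]]
contact_force: [0.3, 0.5, 0.2]
grip_width: 0.0424
```

Run:
```python
from h import *
s,f,T=wrist("w2"); print(s["tool_pos"],s["grip_width"])
for p in([.5125,-.266,.109],[.513,-.267,.068]): print(proj(f,p,T))
P=cloud(f,T); z=P[...,2]
near=np.hypot(P[...,0]-.513,P[...,1]+.267)<.04
m=near&(z>.104)&(z<.113); print("head",m.sum(),np.nanmedian(z[m]),cv2.minEnclosingCircle((P[m][:,:2]*1000).astype(np.float32)))
m=near&(z>.06)&(z<.08); print("stop",m.sum(),np.percentile(z[m],[5,25,50,75,95]),cv2.minEnclosingCircle((P[m][:,:2]*1000).astype(np.float32)))
```

```text
[ 0.51359228 -0.26556554  0.18001809] 0.042370432415745306
(np.float64(277.7966227503033), np.float64(217.73557576701094))
(np.float64(279.2785802990306), np.float64(203.16947613767846))
head 671 0.10850708841955481 ((513.8941040039062, -266.2259216308594), 10.758284568786621)
stop 1785 [0.06495703 0.06575653 0.06621735 0.0667274  0.06740434] ((513.8589477539062, -265.9070739746094), 24.012649536132812)
```

View pics/w2.png

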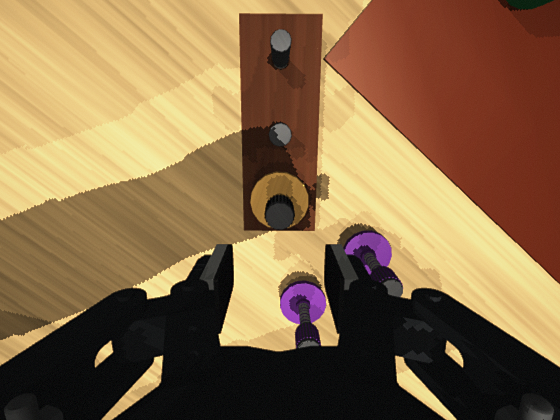

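Gauge head is at (279,210), directly in the stand, between the fingers. Purple look-alikes are at (365,250) and (303,300), so I'm checking clearance to them in tool axes.

Run:
```python
from h import *
from station import robot
f=dict(np.load("w2.npz"));T=f["T"];P=cloud(f,T);s=robot.read_state()
hsv=cv2.cvtColor(f["img"],cv2.COLOR_RGB2HSV)
m=(hsv[...,0]>125)&(hsv[...,0]<155)&(hsv[...,1]>90); m=cv2.dilate(m.astype(np.uint8),np.ones((9,9)))>0
G=np.array([.5138,-.2661,0])
for u0,u1 in((335,420),(270,335)):
    k=m.copy();k[:,:u0]=0;k[:,u1:]=0; Q=P[k];Q=Q[(Q[:,2]>.015)&(Q[:,2]<.12)]; L=(Q-G)@s["ee_rot"]
    print("rel tool xy",np.percentile(L[:,:2],[2,98],axis=0)*1000,"zmax",np.percentile(Q[:,2],98))
plan(s,[.5138,-.2661,.080])
```

```text
rel tool xy [[-74.37577376  66.64420996]
 [-41.11020975 107.73555129]] zmax 0.09594448486987418
rel tool xy [[-136.15925044   -3.69168228]
 [   9.68149765   45.19849561]] zmax 0.09667450974235257
plan [-0.005  0.016  2.502]
```

>>> {"api": "drive_tool", "payload": {"series": [[[0, 0.01, 0.6], [0, 0, 0]], [[0, 0, 0.6], [0, 0, 0]], [[0, 0, 0.5], [0, 0, 0]], [[0, 0, 0.4], [0, 0, 0]], [[0, 0, 0.25], [0, 0, 0]], [[0, 0, 0.15], [0, 0, 0]], [[0, 0, 0], [0, 0, 0]], [[0, 0, 0], [0, 0, 0]]]}}

```text
time_s: 4.2
tool_pos: [0.5146, -0.2663, 0.0811]
ee_rot: [[0.757, 0.653, 0.001], [0.653, -0.757, -0.0], [0.0, 0.001, -1.0]]
contact_force: [-0.7, 0.4, 0.2]
grip_width: 0.0425
```

>>> {"api": "drive_tool", "payload": {"series": [[[0, 0, 0], [0, 0, 0]], [[0, 0, 0], [0, 0, 0]], [[0, 0, 0], [0, 0, 0]], [[0, 0, 0], [0, 0, 0]], [[0, 0, 0], [0, 0, 0]], [[0, 0, 0], [0, 0, 0]], [[0, 0, 0], [0, 0, 0]], [[0, 0, 0], [0, 0, 0]]], "grip": 0, "squeeze": 40}}

```text
time_s: 5.0
tool_pos: [0.5147, -0.2664, 0.0814]
ee_rot: [[0.758, 0.653, 0.001], [0.653, -0.758, -0.001], [0.001, 0.001, -1.0]]
contact_force: [-0.2, 1.2, 6.6]
grip_width: 0.0186
```

>>> {"api": "drive_tool", "payload": {"series": [[[0, 0, -0.1], [0, 0, 0]], [[0, 0, -0.2], [0, 0, 0]], [[0, 0, -0.3], [0, 0, 0]], [[0, 0, -0.5], [0, 0, 0]], [[0, 0, -0.6], [0, 0, 0]], [[0, 0, -0.5], [0, 0, 0]], [[0, 0, -0.2], [0, 0, 0]], [[0, 0, 0], [0, 0, 0]]]}}

```text
time_s: 5.8
tool_pos: [0.5151, -0.2666, 0.1782]
ee_rot: [[0.758, 0.653, 0.003], [0.653, -0.758, -0.001], [0.001, 0.003, -1.0]]
contact_force: [-0.6, -0.2, -1.4]
grip_width: 0.0189
```

Run:
```python
from h import *
s,f,T=wrist("w3"); print(s["tool_pos"],s["contact_force"],s["grip_width"],s["qpos"])
P=cloud(f,T); L=(P-s["tool_pos"])@s["ee_rot"]
m=(abs(L[...,0])<.03)&(abs(L[...,1])<.03)&(L[...,2]>.0)&(L[...,2]<.09)
Q=L[m]; h,e=np.histogram(Q[:,2],np.arange(0,.09,.005)); print(list(zip(np.round(e,3),h)))
plan(s,[.5105,.0955,.176],-38.7)
```

```text
[ 0.51505146 -0.26662513  0.17817527] [-0.63990307 -0.21591711 -1.43096581] 0.018907668687953915 [-4.77647889e-01  2.99389794e-01 -1.89152937e-01  1.07935138e+00
 -5.81875935e-05  1.95284315e+00]
[(np.float64(0.0), np.int64(0)), (np.float64(0.005), np.int64(26)), (np.float64(0.01), np.int64(1073)), (np.float64(0.015), np.int64(2046)), (np.float64(0.02), np.int64(37)), (np.float64(0.025), np.int64(0)), (np.float64(0.03), np.int64(0)), (np.float64(0.035), np.int64(0)), (np.float64(0.04), np.int64(0)), (np.float64(0.045), np.int64(0)), (np.float64(0.05), np.int64(0)), (np.float64(0.055), np.int64(0)), (np.float64(0.06), np.int64(0)), (np.float64(0.065), np.int64(0)), (np.float64(0.07), np.int64(0)), (np.float64(0.075), np.int64(0)), (np.float64(0.08), np.int64(0))]
plan [ 5.822 -6.933  0.042] [ 0.027 -0.007 -1.759]
```

View pics/w3.png

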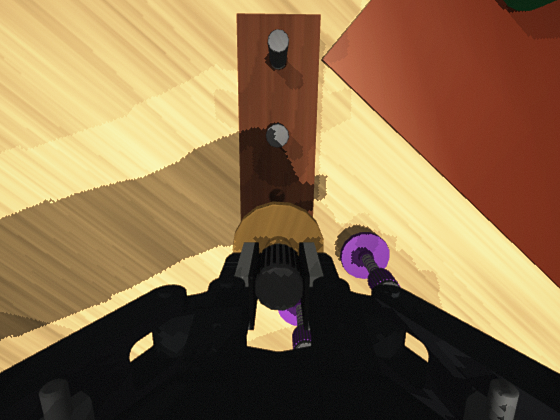

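Gauge is held upright by its head (280,275), brass foot visible at (278,235), and the hole at (277,197) is now empty. Next I refine the socket position from w1 and the foot centre and tilt in tool axes.

Run:
```python
from h import *
from station import robot
s=robot.read_state()
f=dict(np.load("w1.npz"));T=f["T"]; g=cv2.cvtColor(f["img"],cv2.COLOR_RGB2GRAY)
w=g[203:230,184:211]; m=(w<90).astype(np.uint8); n,l,st,c=cv2.connectedComponentsWithStats(m); i=l[13,13]; print(st[i],c[i]+[184,203], ray(f,*(c[i]+[184,203]),.06,T))
t=dict(np.load("top0.npz")); g=cv2.cvtColor(t["img"],cv2.COLOR_RGB2GRAY)
w=g[236:253,228:246]; m=(w<90).astype(np.uint8); n,l,st,c=cv2.connectedComponentsWithStats(m); i=l[8,8]; print(st[i],c[i]+[228,236], ray(t,*(c[i]+[228,236]),.06))
f=dict(np.load("w3.npz"));T=f["T"];P=cloud(f,T);L=(P-s["tool_pos"])@s["ee_rot"]
hsv=cv2.cvtColor(f["img"],cv2.COLOR_RGB2HSV)
m=(hsv[...,0]>15)&(hsv[...,0]<30)&(hsv[...,1]>100)&(L[...,2]<.03)&(L[...,2]>.005)
Q=L[m]; print(len(Q),Q.min(0),Q.max(0)); Q=Q[Q[:,2]>.012]; A=np.c_[Q[:,:2],np.ones(len(Q))]; k=np.linalg.lstsq(A,Q[:,2],rcond=None)[0]; print("tilt deg",np.degrees(k[:2]),k[2])
hh=cv2.convexHull((Q[:,:2]*1000).astype(np.float32))[:,0]; hh=hh[hh[:,0]>3]
a=np.linalg.lstsq(np.c_[2*hh,np.ones(len(hh))],(hh**2).sum(1),rcond=None)[0]; print("foot centre mm",a[:2],"r",np.sqrt(a[2]+a[:2]@a[:2]))
```

```text
[  6   5  15  15 167] [196.76047904 215.32934132] [0.50938398 0.09626599 0.06      ]
[ 5  5  7  7 37] [236.2972973  243.86486486] [0.50979966 0.09443912 0.06      ]
3164 [-0.00384868 -0.02290498  0.00776345] [0.02372857 0.02437729 0.02091226]
tilt deg [2.05227274 0.31486579] 0.013635797767432699
foot centre mm [0.14959841 0.62478283] r 23.66893860612764
```

>>> {"api": "drive_tool", "payload": {"series": [[[0.64, -0.76, 0], [0, 0, 0]], [[0.64, -0.76, 0], [0, 0, 0]], [[0.64, -0.76, 0], [0, 0, 0]], [[0.64, -0.76, 0], [0, 0, 0]], [[0.64, -0.76, 0], [0, 0, 0]], [[0.64, -0.76, 0], [0, 0, 0]], [[0.64, -0.76, 0], [0, 0, 0]], [[0.64, -0.76, 0], [0, 0, 0]]]}}

```text
time_s: 6.65
tool_pos: [0.5093, 0.0533, 0.1752]
ee_rot: [[0.758, 0.653, -0.002], [0.653, -0.758, -0.0], [-0.002, -0.001, -1.0]]
contact_force: [-0.2, -0.1, -2.3]
grip_width: 0.0187
```

Run:
```python
from h import *
from station import robot
plan(robot.read_state(),[.5096,.0953,.150],-38.8)
```

```text
plan [ 0.692 -0.791  0.629] [-0.013  0.016 -1.743]
```

>>> {"api": "drive_tool", "payload": {"series": [[[0.25, -0.29, 0.1], [0, 0, 0]], [[0.25, -0.29, 0.15], [0, 0, 0]], [[0.19, -0.21, 0.2], [0, 0, 0]], [[0, 0, 0.18], [0, 0, -0.6]], [[0, 0, 0], [0, 0, -0.6]], [[0, 0, 0], [0, 0, -0.54]], [[0, 0, 0], [0, 0, 0]], [[0, 0, 0], [0, 0, 0]]]}}

```text
time_s: 7.45
tool_pos: [0.5107, 0.0932, 0.1507]
ee_rot: [[0.629, 0.778, -0.001], [0.778, -0.629, -0.0], [-0.001, -0.0, -1.0]]
contact_force: [0.3, -0.2, -1.3]
grip_width: 0.0184
```

Run:
```python
from h import *
from station import robot,grab_frame
s=robot.read_state(); print(s); plan(s,[.5096,.0953,.150],-38.8)
f=grab_frame("scene"); np.savez("s2.npz",**f)
g=grab_frame("top"); np.savez("t2.npz",**g)
u,v=map(int,proj(f,[.51,.095,.08])); u2,v2=map(int,proj(g,[.51,.095,.08])); print(u,v,u2,v2,proj(f,[.5096,.0953,.06]))
c=lambda im,u,v:cv2.resize(im[v-40:v+40,u-40:u+40],(400,400),interpolation=2)
cv2.imwrite("pics/s2.png",np.hstack([c(f["img"],u,v),c(g["img"],u2,v2)])[:,:,::-1])
```

```text
{'time_s': 7.45, 'qpos': array([ 1.80566586e-01,  2.11739453e-01, -3.70352211e-01,  9.89598358e-01,
       -1.82977921e-04,  2.43120906e+00]), 'dq': array([ 0.002329  , -0.00374489,  0.00634305,  0.00106646,  0.00050269,
       -0.00108048]), 'effort': array([ 3.27427103e-02, -4.61752260e+01,  3.24161482e+01,  7.73356569e-04,
       -5.59795935e-04, -3.05473467e-02]), 'tool_pos': array([0.51066174, 0.09316227, 0.15065268]), 'ee_rot': array([[ 6.28672982e-01,  7.77669316e-01, -8.46304823e-04],
       [ 7.77669369e-01, -6.28673395e-01, -3.40499044e-04],
       [-7.96844985e-04, -4.44082788e-04, -9.99999584e-01]]), 'contact_force': array([ 0.28353482, -0.19378752, -1.2938446 ]), 'torque': array([-0.03667097,  0.02534474,  0.02651862]), 'grip_width': 0.01841534398616734}
plan [ 0.025 -0.054  0.016] [-0.004  0.008 -0.025]
269 178 235 242 (np.float64(269.3843000831828), np.float64(185.64446480044288))
```

View pics/s2.png

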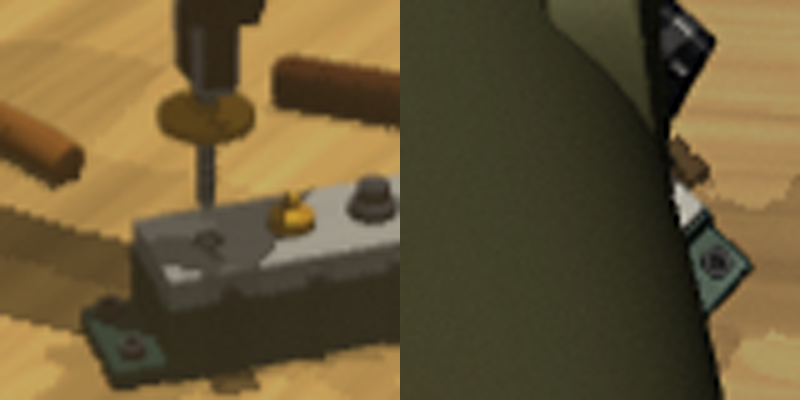

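Left crop: the tip at (206,207) hangs just over the socket at (208,240). Applying the small xy correction and starting down, while checking the depth map for a hint of the floor.

>>> {"api": "drive_tool", "payload": {"series": [[[0.025, -0.054, 0], [0, 0, 0]], [[0, 0, 0], [0, 0, 0]], [[0, 0, 0.1], [0, 0, 0]], [[0, 0, 0.15], [0, 0, 0]], [[0, 0, 0.15], [0, 0, 0]], [[0, 0, 0.05], [0, 0, 0]], [[0, 0, 0], [0, 0, 0]], [[0, 0, 0], [0, 0, 0]]]}}

```text
time_s: 8.35
tool_pos: [0.5098, 0.0959, 0.1333]
ee_rot: [[0.627, 0.779, -0.0], [0.779, -0.627, -0.0], [-0.0, -0.0, -1.0]]
contact_force: [-0.7, -0.2, -1.3]
grip_width: 0.0191
```

Run:
```python
from h import *
from station import robot
t=dict(np.load("top0.npz"));P=cloud(t);S=np.array([.5097,.0953])
for v in range(240,249):
    print([ "%.0f/%.1f"%(P[v,u,2]*1000,1000*np.hypot(*(P[v,u,:2]-S))) for u in range(232,242)])
s=robot.read_state(); plan(s,[.5096,.0953,.107],-38.8); print(s["tool_pos"],s["contact_force"])
```

```text
['58/13.1', '58/11.6', '61/9.9', '58/9.6', '60/9.0', '59/9.4', '60/10.1', '58/11.5', '55/13.1', '58/14.6']
['62/11.0', '62/9.2', '58/8.3', '57/7.4', '58/6.9', '61/6.9', '60/8.1', '58/9.7', '61/11.3', '58/13.3']
['56/10.6', '61/7.9', '60/6.3', '57/5.4', '57/4.8', '56/5.4', '59/6.4', '61/8.2', '59/10.2', '57/12.3']
['58/9.5', '60/7.0', '54/5.8', '47/5.1', '40/5.2', '35/5.7', '42/5.7', '61/7.3', '59/9.5', '58/11.6']
['58/9.1', '60/6.7', '50/5.4', '36/5.3', '27/5.2', '25/4.8', '28/4.9', '58/6.9', '59/9.3', '63/11.8']
['60/9.2', '62/7.0', '46/5.6', '29/5.0', '25/3.6', '26/2.4', '27/3.1', '61/7.7', '60/9.7', '60/12.0']
['62/10.1', '62/8.2', '61/6.5', '26/4.9', '25/2.6', '25/0.2', '23/2.0', '61/8.7', '60/10.6', '56/12.2']
['60/11.3', '58/9.6', '59/8.3', '61/7.5', '58/6.8', '59/7.5', '58/8.4', '61/10.3', '58/11.6', '62/14.0']
['57/12.8', '60/11.5', '59/10.2', '63/10.0', '59/9.3', '61/9.9', '59/10.6', '61/12.1', '57/13.0', '62/15.3']
plan [-0.014  0.006  0.656] [-0.001  0.001 -0.003]
[0.5097792  0.09587452 0.13325052] [-0.73109696 -0.17367758 -1.26760544]
```

The depth map puts the socket floor at z ≈ 25 mm, so contact should come near TCP z ≈ 0.094. Now a careful entry at the rim.

>>> {"api": "drive_tool", "payload": {"series": [[[-0.014, 0.006, 0.03], [0, 0, 0]], [[0, 0, 0.03], [0, 0, 0]], [[0, 0, 0.03], [0, 0, 0]], [[0, 0, 0.025], [0, 0, 0]], [[0, 0, 0.025], [0, 0, 0]], [[0, 0, 0.025], [0, 0, 0]], [[0, 0, 0.025], [0, 0, 0]], [[0, 0, 0], [0, 0, 0]]]}}

```text
time_s: 9.15
tool_pos: [0.5095, 0.0953, 0.1255]
ee_rot: [[0.627, 0.779, -0.0], [0.779, -0.627, -0.0], [-0.0, -0.0, -1.0]]
contact_force: [0.6, -0.1, -1.5]
grip_width: 0.0186
```

>>> {"api": "drive_tool", "payload": {"series": [[[0, 0, 0.05], [0, 0, 0]], [[0, 0, 0.05], [0, 0, 0]], [[0, 0, 0.05], [0, 0, 0]], [[0, 0, 0.05], [0, 0, 0]], [[0, 0, 0.05], [0, 0, 0]], [[0, 0, 0.05], [0, 0, 0]], [[0, 0, 0.05], [0, 0, 0]], [[0, 0, 0], [0, 0, 0]]]}}

```text
time_s: 9.95
tool_pos: [0.5094, 0.0953, 0.1114]
ee_rot: [[0.627, 0.779, -0.001], [0.779, -0.627, -0.0], [-0.0, -0.0, -1.0]]
contact_force: [-0.5, -0.3, -2.1]
grip_width: 0.0184
```

>>> {"api": "drive_tool", "payload": {"series": [[[0, 0, 0.05], [0, 0, 0]], [[0, 0, 0.05], [0, 0, 0]], [[0, 0, 0.05], [0, 0, 0]], [[0, 0, 0.05], [0, 0, 0]], [[0, 0, 0.04], [0, 0, 0]], [[0, 0, 0.03], [0, 0, 0]], [[0, 0, 0], [0, 0, 0]], [[0, 0, 0], [0, 0, 0]]]}}

```text
time_s: 10.75
tool_pos: [0.5096, 0.0953, 0.1009]
ee_rot: [[0.627, 0.779, -0.0], [0.779, -0.627, -0.0], [-0.0, -0.0, -1.0]]
contact_force: [0.4, 0.4, -1.1]
grip_width: 0.019
```

>>> {"api": "drive_tool", "payload": {"series": [[[0, 0, 0.01], [0, 0, 0]], [[0, 0, 0.01], [0, 0, 0]], [[0, 0, 0.01], [0, 0, 0]], [[0, 0, 0.01], [0, 0, 0]], [[0, 0, 0.01], [0, 0, 0]], [[0, 0, 0.01], [0, 0, 0]], [[0, 0, 0], [0, 0, 0]], [[0, 0, 0], [0, 0, 0]]]}}

```text
time_s: 11.55
tool_pos: [0.5096, 0.0953, 0.0985]
ee_rot: [[0.627, 0.779, -0.0], [0.779, -0.627, -0.0], [-0.0, -0.0, -1.0]]
contact_force: [0.4, -0.2, -1.4]
grip_width: 0.0188
```

>>> {"api": "drive_tool", "payload": {"series": [[[0, 0, 0.006], [0, 0, 0]], [[0, 0, 0.006], [0, 0, 0]], [[0, 0, 0.006], [0, 0, 0]], [[0, 0, 0.006], [0, 0, 0]], [[0, 0, 0.006], [0, 0, 0]], [[0, 0, 0.005], [0, 0, 0]], [[0, 0, 0.005], [0, 0, 0]], [[0, 0, 0], [0, 0, 0]]]}}

```text
time_s: 12.35
tool_pos: [0.5096, 0.0953, 0.0969]
ee_rot: [[0.627, 0.779, -0.0], [0.779, -0.627, -0.0], [-0.0, -0.0, -1.0]]
contact_force: [-0.7, 0.5, -2.4]
grip_width: 0.0187
```

>>> {"api": "drive_tool", "payload": {"series": [[[0, 0, 0.004], [0, 0, 0]], [[0, 0, 0.004], [0, 0, 0]], [[0, 0, 0.004], [0, 0, 0]], [[0, 0, 0.004], [0, 0, 0]], [[0, 0, 0.004], [0, 0, 0]], [[0, 0, 0.004], [0, 0, 0]], [[0, 0, 0], [0, 0, 0]], [[0, 0, 0], [0, 0, 0]]]}}

```text
time_s: 13.15
tool_pos: [0.5096, 0.0953, 0.0959]
ee_rot: [[0.627, 0.779, 0.0], [0.779, -0.627, 0.0], [0.0, 0.0, -1.0]]
contact_force: [1.4, -0.3, -2.6]
grip_width: 0.0187
```

Budget is fine; continuing in 0.8 mm calls.

>>> {"api": "drive_tool", "payload": {"series": [[[0, 0, 0.003], [0, 0, 0]], [[0, 0, 0.003], [0, 0, 0]], [[0, 0, 0.003], [0, 0, 0]], [[0, 0, 0.003], [0, 0, 0]], [[0, 0, 0.003], [0, 0, 0]], [[0, 0, 0.003], [0, 0, 0]], [[0, 0, 0.002], [0, 0, 0]], [[0, 0, 0], [0, 0, 0]]]}}

```text
time_s: 13.95
tool_pos: [0.5096, 0.0953, 0.0951]
ee_rot: [[0.627, 0.779, -0.0], [0.779, -0.627, 0.0], [0.0, -0.0, -1.0]]
contact_force: [-0.9, -1.2, -2.0]
grip_width: 0.0187
```

>>> {"api": "drive_tool", "payload": {"series": [[[0, 0, 0.003], [0, 0, 0]], [[0, 0, 0.003], [0, 0, 0]], [[0, 0, 0.003], [0, 0, 0]], [[0, 0, 0.003], [0, 0, 0]], [[0, 0, 0.003], [0, 0, 0]], [[0, 0, 0.003], [0, 0, 0]], [[0, 0, 0.002], [0, 0, 0]], [[0, 0, 0], [0, 0, 0]]]}}

```text
time_s: 14.75
tool_pos: [0.5099, 0.0954, 0.0947]
ee_rot: [[0.627, 0.779, 0.001], [0.779, -0.627, 0.0], [0.001, 0.0, -1.0]]
contact_force: [-1.8, 0.9, 5.0]
grip_width: 0.019
```

It has bottomed out: about 7 N contact over the −1.9 N weight baseline. Easing off slightly and holding.

>>> {"api": "drive_tool", "payload": {"series": [[[0, 0, -0.002], [0, 0, 0]], [[0, 0, 0], [0, 0, 0]], [[0, 0, 0], [0, 0, 0]], [[0, 0, 0], [0, 0, 0]], [[0, 0, 0], [0, 0, 0]], [[0, 0, 0], [0, 0, 0]], [[0, 0, 0], [0, 0, 0]], [[0, 0, 0], [0, 0, 0]]]}}

```text
time_s: 15.55
tool_pos: [0.5099, 0.0954, 0.0947]
ee_rot: [[0.627, 0.779, 0.0], [0.779, -0.627, 0.0], [0.0, 0.0, -1.0]]
contact_force: [-0.4, 0.8, 5.5]
grip_width: 0.0184
```

Run:
```python
from station import robot,grab_frame
for i in range(4):
    s=robot.read_state();print(s["time_s"],s["contact_force"],s["torque"],s["tool_pos"]); grab_frame("wrist")
```

```text
15.55 [-0.43881731  0.79954851  5.46360773] [0.10203246 0.30941338 0.01816494] [0.5098639  0.09539007 0.09466874]
15.6 [-0.36189419 -0.37345192  5.98963136] [ 0.14641168  0.32088833 -0.00176424] [0.50986322 0.09538967 0.09468248]
15.65 [-1.95698542  0.47339235  5.81499237] [0.08964093 0.33317821 0.0676218 ] [0.50984723 0.09539711 0.0946775 ]
15.7 [-0.63340923  0.75084925  6.45958273] [ 0.09940594  0.2864531  -0.02994079] [0.50987492 0.09538658 0.09467858]
```

>>> {"api": "drive_tool", "payload": {"series": [[[0, 0, -0.003], [0, 0, 0]], [[0, 0, 0], [0, 0, 0]], [[0, 0, 0], [0, 0, 0]], [[0, 0, 0], [0, 0, 0]], [[0, 0, 0], [0, 0, 0]], [[0, 0, 0], [0, 0, 0]], [[0, 0, 0], [0, 0, 0]], [[0, 0, 0], [0, 0, 0]]]}}

```text
time_s: 16.55
tool_pos: [0.5098, 0.0954, 0.0947]
ee_rot: [[0.627, 0.779, 0.0], [0.779, -0.627, 0.0], [0.0, 0.0, -1.0]]
contact_force: [-0.2, 0.9, 5.4]
grip_width: 0.0189
```

```bash
cat > rd.py <<'E'
from station import robot,grab_frame
import numpy as np
F=[]
for i in range(4):
    s=robot.read_state();F.append(np.r_[s["contact_force"],s["torque"]]); i<3 and grab_frame("wrist")
print(s["time_s"],np.mean(F,0).round(2),s["tool_pos"],s["grip_width"])
E
python3 rd.py
```

```text
16.7 [-0.5   0.07  5.03  0.12  0.27 -0.  ] [0.50984253 0.09533187 0.09469711] 0.018803281688551998
```

>>> {"api": "drive_tool", "payload": {"series": [[[0, 0, -0.006], [0, 0, 0]], [[0, 0, 0], [0, 0, 0]], [[0, 0, 0], [0, 0, 0]], [[0, 0, 0], [0, 0, 0]], [[0, 0, 0], [0, 0, 0]], [[0, 0, 0], [0, 0, 0]], [[0, 0, 0], [0, 0, 0]], [[0, 0, 0], [0, 0, 0]]]}}

```text
time_s: 17.5
tool_pos: [0.5097, 0.0953, 0.0948]
ee_rot: [[0.627, 0.779, 0.0], [0.779, -0.627, -0.0], [-0.0, 0.0, -1.0]]
contact_force: [-0.3, 0.6, 2.3]
grip_width: 0.019
```

```bash
python3 rd.py
```

```text
17.65 [-0.18  0.02  2.24 -0.04 -0.07 -0.02] [0.50965997 0.09526501 0.09476569] 0.018908478459058766
```

>>> {"api": "drive_tool", "payload": {"series": [[[0, 0, 0.0025], [0, 0, 0]], [[0, 0, 0], [0, 0, 0]], [[0, 0, 0], [0, 0, 0]], [[0, 0, 0], [0, 0, 0]], [[0, 0, 0], [0, 0, 0]], [[0, 0, 0], [0, 0, 0]], [[0, 0, 0], [0, 0, 0]], [[0, 0, 0], [0, 0, 0]]]}}

```text
time_s: 18.45
tool_pos: [0.5097, 0.0953, 0.0947]
ee_rot: [[0.627, 0.779, 0.0], [0.779, -0.627, -0.0], [0.0, 0.0, -1.0]]
contact_force: [-0.4, -0.5, 3.5]
grip_width: 0.0185
```

>>> {"api": "drive_tool", "payload": {"series": [[[0, 0, 0], [0, 0, 0]], [[0, 0, 0], [0, 0, 0]], [[0, 0, 0], [0, 0, 0]], [[0, 0, 0], [0, 0, 0]], [[0, 0, 0], [0, 0, 0]], [[0, 0, 0], [0, 0, 0]], [[0, 0, 0], [0, 0, 0]], [[0, 0, 0], [0, 0, 0]]]}}

```text
time_s: 19.25
tool_pos: [0.5097, 0.0953, 0.0947]
ee_rot: [[0.627, 0.779, 0.0], [0.779, -0.627, -0.0], [0.0, 0.0, -1.0]]
contact_force: [-0.6, -0.2, 3.6]
grip_width: 0.0184
```

```bash
python3 rd.py
```

```text
19.4 [ 0.38  0.35  4.19 -0.08 -0.08  0.02] [0.50966988 0.09530367 0.09471991] 0.01896893137335144
```

Held at about 5–6 N for well over a second. Now letting go of the head, with a modest opening so the fingers can straddle head and hub.

>>> {"api": "drive_tool", "payload": {"series": [[[0, 0, 0], [0, 0, 0]], [[0, 0, 0], [0, 0, 0]], [[0, 0, 0], [0, 0, 0]], [[0, 0, 0], [0, 0, 0]], [[0, 0, 0], [0, 0, 0]], [[0, 0, 0], [0, 0, 0]], [[0, 0, 0], [0, 0, 0]], [[0, 0, 0], [0, 0, 0]]], "grip": 0.37}}

```text
time_s: 20.2
tool_pos: [0.5097, 0.0953, 0.0947]
ee_rot: [[0.627, 0.779, 0.0], [0.779, -0.627, 0.0], [0.0, 0.0, -1.0]]
contact_force: [-1.2, -1.2, 0.2]
grip_width: 0.0315
```

```bash
python3 rd.py
python3 - <<'E'
from h import *
from station import grab_frame
s,f,T=wrist("w4"); P=cloud(f,T); z=P[...,2]; print(s["ee_rot"].round(4).tolist())
hsv=cv2.cvtColor(f["img"],cv2.COLOR_RGB2HSV)
near=np.hypot(P[...,0]-.5097,P[...,1]-.0953)<.03
b=near&(hsv[...,0]>15)&(hsv[...,0]<30)&(hsv[...,1]>100)
print("foot z",b.sum(),np.percentile(z[b],[5,25,50,75,95]) if b.any() else 0)
L=(P-s["tool_pos"])@s["ee_rot"]
m=near&(z>.112)&(z<.13)&(abs(L[...,1])<.0125); Q=L[m]; print("head",np.median(z[m]),Q[:,:2].min(0),Q[:,:2].max(0))
g=grab_frame("scene");u,v=map(int,proj(g,[.51,.095,.09]));
c=cv2.resize(g["img"][v-40:v+40,u-40:u+40],(400,400),interpolation=2)
w=cv2.resize(f["img"][150:350,180:380],(400,400),interpolation=2)
cv2.imwrite("pics/c4.png",np.hstack([c,w])[:,:,::-1])
E
```

```text
20.35 [-0.36 -0.65 -0.05  0.01  0.01  0.02] [0.50964331 0.09531001 0.09469074] 0.03165681248017392
[[0.6268, 0.7792, 0.0], [0.7792, -0.6268, 0.0], [0.0, 0.0, -1.0]]
foot z 4357 [0.07841065 0.07926569 0.07974592 0.0803512  0.16717014]
head 0.12166441828791807 [-0.01022629 -0.01173026] [0.01008811 0.00924586]
```

View pics/c4.png

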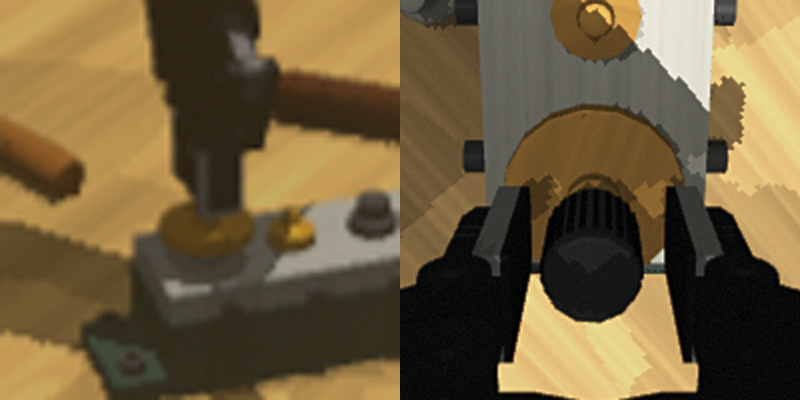

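The gauge stands free: head centred between open fingers (crop 590,260), and the foot top reads z ≈ 79.8 mm, so it sits about 13 mm above flush. Lowering the fingertips onto the foot.

>>> {"api": "drive_tool", "payload": {"series": [[[0, 0, 0.05], [0, 0, 0]], [[0, 0, 0.06], [0, 0, 0]], [[0, 0, 0.06], [0, 0, 0]], [[0, 0, 0.06], [0, 0, 0]], [[0, 0, 0.05], [0, 0, 0]], [[0, 0, 0.04], [0, 0, 0]], [[0, 0, 0], [0, 0, 0]], [[0, 0, 0], [0, 0, 0]]]}}

```text
time_s: 21.25
tool_pos: [0.5096, 0.0953, 0.0819]
ee_rot: [[0.627, 0.779, -0.0], [0.779, -0.627, -0.0], [-0.0, -0.0, -1.0]]
contact_force: [0.1, 0.0, 0.4]
grip_width: 0.0313
```

>>> {"api": "drive_tool", "payload": {"series": [[[0, 0, 0.014], [0, 0, 0]], [[0, 0, 0.014], [0, 0, 0]], [[0, 0, 0.014], [0, 0, 0]], [[0, 0, 0.014], [0, 0, 0]], [[0, 0, 0.014], [0, 0, 0]], [[0, 0, 0.014], [0, 0, 0]], [[0, 0, 0.014], [0, 0, 0]], [[0, 0, 0.014], [0, 0, 0]]]}}

```text
time_s: 22.05
tool_pos: [0.5097, 0.0953, 0.0774]
ee_rot: [[0.627, 0.779, 0.0], [0.779, -0.627, 0.0], [0.0, 0.0, -1.0]]
contact_force: [0.5, -0.7, 0.1]
grip_width: 0.0316
```

```bash
cat > ft.py <<'E'
from h import *
s,f,T=wrist("w5"); P=cloud(f,T); z=P[...,2]
hsv=cv2.cvtColor(f["img"],cv2.COLOR_RGB2HSV); S=np.array([.5097,.0953])
b=(np.hypot(*(np.moveaxis(P[...,:2]-S,-1,0)))<.024)&(hsv[...,0]>15)&(hsv[...,0]<30)&(hsv[...,1]>100)&(z<.1)
print("foot z",b.sum(),np.percentile(z[b],[5,25,50,75,95]))
L=(P-s["tool_pos"])@s["ee_rot"]
m=(z>.112)&(z<.13)&(abs(L[...,1])<.0125)&(abs(L[...,0])<.02); Q=L[m]; print("head",np.median(z[m]),Q[:,:2].min(0),Q[:,:2].max(0))
E
python3 rd.py; python3 ft.py
```

```text
22.2 [ 0.59 -0.21  0.08 -0.01 -0.04 -0.  ] [0.50954508 0.0953167  0.0773269 ] 0.03135317189989284
foot z 4181 [0.07615855 0.07707482 0.07752903 0.07800845 0.08157301]
head 0.1216325623486109 [-0.01089866 -0.01158369] [0.01044527 0.00951753]
```

The stop is already sliding: foot top 77.5 mm at TCP 77.3 mm. Flush should come at TCP ≈ 66.8 mm.

>>> {"api": "drive_tool", "payload": {"series": [[[0, 0, 0.03], [0, 0, 0]], [[0, 0, 0.03], [0, 0, 0]], [[0, 0, 0.03], [0, 0, 0]], [[0, 0, 0.03], [0, 0, 0]], [[0, 0, 0.03], [0, 0, 0]], [[0, 0, 0.03], [0, 0, 0]], [[0, 0, 0.015], [0, 0, 0]], [[0, 0, 0], [0, 0, 0]]]}}

```text
time_s: 23.05
tool_pos: [0.5095, 0.0953, 0.0695]
ee_rot: [[0.627, 0.779, -0.0], [0.779, -0.627, 0.0], [-0.0, -0.0, -1.0]]
contact_force: [-0.7, 0.4, -0.9]
grip_width: 0.0314
```

>>> {"api": "drive_tool", "payload": {"series": [[[0, 0, 0.004], [0, 0, 0]], [[0, 0, 0.004], [0, 0, 0]], [[0, 0, 0.004], [0, 0, 0]], [[0, 0, 0.004], [0, 0, 0]], [[0, 0, 0.004], [0, 0, 0]], [[0, 0, 0.004], [0, 0, 0]], [[0, 0, 0.003], [0, 0, 0]], [[0, 0, 0], [0, 0, 0]]]}}

```text
time_s: 23.85
tool_pos: [0.5096, 0.0953, 0.0685]
ee_rot: [[0.627, 0.779, -0.0], [0.779, -0.627, 0.0], [-0.0, -0.0, -1.0]]
contact_force: [0.2, -0.1, -0.5]
grip_width: 0.0316
```

```bash
python3 rd.py; python3 ft.py
```

```text
24.0 [-0.11  0.42  0.07  0.02  0.01  0.01] [0.50960811 0.09529741 0.06851213] 0.03170925441362833
foot z 4488 [0.06736889 0.06832369 0.06879148 0.06928906 0.073408  ]
head 0.12160154521040852 [-0.00788216 -0.011338  ] [0.0103909  0.00977276]
```

>>> {"api": "drive_tool", "payload": {"series": [[[0, 0, 0.004], [0, 0, 0]], [[0, 0, 0.004], [0, 0, 0]], [[0, 0, 0.004], [0, 0, 0]], [[0, 0, 0.004], [0, 0, 0]], [[0, 0, 0.004], [0, 0, 0]], [[0, 0, 0.004], [0, 0, 0]], [[0, 0, 0.004], [0, 0, 0]], [[0, 0, 0], [0, 0, 0]]]}}

```text
time_s: 24.85
tool_pos: [0.5096, 0.0953, 0.0674]
ee_rot: [[0.627, 0.779, -0.0], [0.779, -0.627, -0.0], [-0.0, -0.0, -1.0]]
contact_force: [-0.3, 0.7, 0.3]
grip_width: 0.0314
```

>>> {"api": "drive_tool", "payload": {"series": [[[0, 0, 0.003], [0, 0, 0]], [[0, 0, 0.003], [0, 0, 0]], [[0, 0, 0.003], [0, 0, 0]], [[0, 0, 0.003], [0, 0, 0]], [[0, 0, 0.003], [0, 0, 0]], [[0, 0, 0], [0, 0, 0]], [[0, 0, 0], [0, 0, 0]], [[0, 0, 0], [0, 0, 0]]]}}

```text
time_s: 25.65
tool_pos: [0.5097, 0.0953, 0.0668]
ee_rot: [[0.627, 0.779, 0.0], [0.779, -0.627, -0.0], [0.0, 0.0, -1.0]]
contact_force: [-0.4, 0.6, -0.5]
grip_width: 0.0317
```

```bash
python3 rd.py; python3 ft.py
```

```text
25.8 [-0.09  0.1   0.47  0.01  0.   -0.02] [0.50964717 0.09529591 0.06681156] 0.031380128513849845
foot z 4536 [0.0657043  0.06662379 0.06709714 0.06756809 0.07171362]
head 0.1215835311741432 [-0.00698817 -0.01124244] [0.0105047 0.009962 ]
```

>>> {"api": "drive_tool", "payload": {"series": [[[0, 0, 0.0025], [0, 0, 0]], [[0, 0, 0.0025], [0, 0, 0]], [[0, 0, 0.0025], [0, 0, 0]], [[0, 0, 0.0025], [0, 0, 0]], [[0, 0, 0.0025], [0, 0, 0]], [[0, 0, 0], [0, 0, 0]], [[0, 0, 0], [0, 0, 0]], [[0, 0, 0], [0, 0, 0]]]}}

```text
time_s: 26.65
tool_pos: [0.5097, 0.0953, 0.0665]
ee_rot: [[0.627, 0.779, 0.0], [0.779, -0.627, 0.0], [0.0, 0.0, -1.0]]
contact_force: [-1.4, 0.0, 4.8]
grip_width: 0.0317
```

```bash
python3 rd.py
```

```text
26.8 [-1.53 -0.07  4.8   0.01  0.35  0.01] [0.50965741 0.09532751 0.0664541 ] 0.03170347434835055
```

Flush contact at 4.8 N. Holding it.

>>> {"api": "drive_tool", "payload": {"series": [[[0, 0, 0], [0, 0, 0]], [[0, 0, 0], [0, 0, 0]], [[0, 0, 0], [0, 0, 0]], [[0, 0, 0], [0, 0, 0]], [[0, 0, 0], [0, 0, 0]], [[0, 0, 0], [0, 0, 0]], [[0, 0, 0], [0, 0, 0]], [[0, 0, 0], [0, 0, 0]]]}}

```text
time_s: 27.6
tool_pos: [0.5096, 0.0953, 0.0664]
ee_rot: [[0.627, 0.779, 0.0], [0.779, -0.627, 0.0], [0.0, 0.0, -1.0]]
contact_force: [-2.1, -0.7, 4.5]
grip_width: 0.0318
```

>>> {"api": "drive_tool", "payload": {"series": [[[0, 0, 0], [0, 0, 0]], [[0, 0, 0], [0, 0, 0]], [[0, 0, 0], [0, 0, 0]], [[0, 0, 0], [0, 0, 0]], [[0, 0, 0], [0, 0, 0]], [[0, 0, 0], [0, 0, 0]], [[0, 0, 0], [0, 0, 0]], [[0, 0, 0], [0, 0, 0]]]}}

```text
time_s: 28.4
tool_pos: [0.5096, 0.0953, 0.0664]
ee_rot: [[0.627, 0.779, 0.0], [0.779, -0.627, 0.0], [0.0, 0.0, -1.0]]
contact_force: [-2.5, -0.5, 5.3]
grip_width: 0.0313
```

```bash
python3 rd.py; python3 ft.py
```

```text
28.55 [-2.14 -0.35  5.17 -0.02  0.4  -0.01] [0.50962101 0.09532204 0.06642641] 0.03147202500278602
foot z 4545 [0.06536001 0.06626598 0.06672414 0.06723074 0.07142091]
head 0.12150594414055484 [-0.00665884 -0.01129128] [0.01044204 0.00986277]
```

>>> {"api": "drive_tool", "payload": {"series": [[[0, 0, -0.02], [0, 0, 0]], [[0, 0, -0.1], [0, 0, 0]], [[0, 0, -0.3], [0, 0, 0]], [[0, 0, -0.5], [0, 0, 0]], [[0, 0, -0.6], [0, 0, 0]], [[0, 0, -0.6], [0, 0, 0]], [[0, 0, -0.6], [0, 0, 0]], [[0, 0, -0.5], [0, 0, 0]]]}}

```text
time_s: 29.4
tool_pos: [0.5101, 0.0953, 0.1975]
ee_rot: [[0.627, 0.779, 0.002], [0.779, -0.627, 0.0], [0.001, 0.001, -1.0]]
contact_force: [0.6, 0.1, 0.7]
grip_width: 0.0314
```

>>> {"api": "drive_tool", "payload": {"series": [[[-0.8, 0, -0.2], [0, 0, 0]], [[-0.8, 0, 0], [0, 0, 0]], [[-0.5, 0, 0], [0, 0, 0]], [[0, 0, 0], [0, 0, 0]], [[0, 0, 0], [0, 0, 0]], [[0, 0, 0], [0, 0, 0]], [[0, 0, 0], [0, 0, 0]], [[0, 0, 0], [0, 0, 0]]]}}

```text
time_s: 30.2
tool_pos: [0.4574, 0.0304, 0.203]
ee_rot: [[0.626, 0.78, -0.0], [0.78, -0.626, 0.0], [-0.0, -0.0, -1.0]]
contact_force: [0.4, 0.2, -0.4]
grip_width: 0.0312
```

```bash
python3 rd.py
python3 - <<'E'
from h import *
from station import grab_frame
s,f,T=wrist("w6"); P=cloud(f,T); z=P[...,2]
hsv=cv2.cvtColor(f["img"],cv2.COLOR_RGB2HSV); S=np.array([.5097,.0953])
r=np.hypot(*(np.moveaxis(P[...,:2]-S,-1,0)))
b=(r<.03)&(hsv[...,0]>15)&(hsv[...,0]<30)&(hsv[...,1]>100)&(z<.1)&(z>.06)
print("foot",np.median(z[b]),cv2.minEnclosingCircle((P[b][:,:2]*1000).astype(np.float32)))
m=(r<.02)&(z>.119)&(z<.125); print("head",np.median(z[m]),cv2.minEnclosingCircle((P[m][:,:2]*1000).astype(np.float32)))
m=(r>.027)&(r<.04)&(z>.055)&(z<.065); print("face",np.median(z[m]))
g=grab_frame("scene");u,v=map(int,proj(g,[.51,.095,.09])); u2,v2=map(int,proj(f,[.51,.095,.09],T)); u2=min(max(u2,90),470);v2=min(max(v2,90),330)
c=cv2.resize(g["img"][v-40:v+40,u-40:u+40],(400,400),interpolation=2)
w=cv2.resize(f["img"][v2-90:v2+90,u2-90:u2+90],(400,400),interpolation=2)
cv2.imwrite("pics/c6.png",np.hstack([c,w])[:,:,::-1])
E
```

```text
30.35 [ 0.03  0.14 -0.66 -0.02  0.02  0.01] [0.45705468 0.03012579 0.20293148] 0.03134306102384252
foot 0.06674488656245625 ((508.6297607421875, 95.15824890136719), 23.76201629638672)
head 0.12196083365046806 ((508.5224304199219, 95.23130798339844), 10.35286808013916)
face 0.05980867436469961
```

View pics/c6.png

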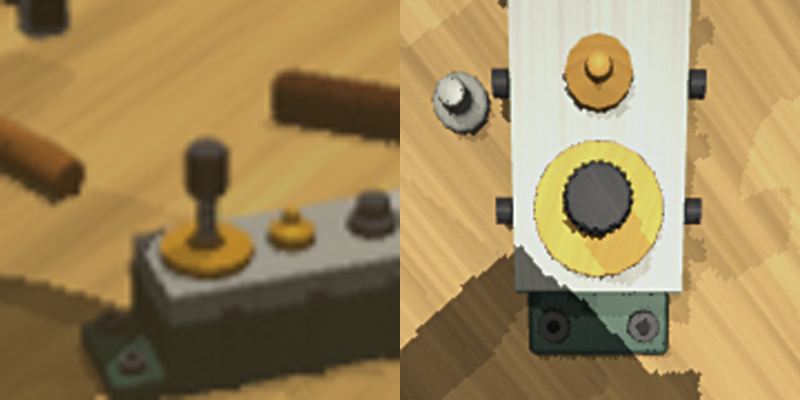

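Gauge stands upright, foot flush on the bolster, and head over foot to within 0.2 mm. Handing in.

```bash
python3 -c "
from station import ticket; print(ticket.finish_job())"
```

```text
the job is handed in; nothing more can be done
None
```

The depth gauge now stands squarely in the empty socket with its brass stop flush on the bolster's top face. I handed the job in with the arm clear, at about 30 s of the 54 s allowed.

- **Pressing the rod:** I lifted the gauge from the stand and lowered it until it bottomed out. The first contact readings came to about 7–8 N on the floor. I eased it off and held it at about 5–6 N for roughly 1.8 s; the weight of the gauge is my estimate.
- **Pressing the stop:** I let go of the head, slid the stop down with the open fingers until it touched the face, and held it at about 5 N for roughly 2 s.
- **Last checks:**
  - The foot's top is 6.9 mm above the bolster face, against 7 mm nominal.
  - Head and foot centres agree to about 0.15 mm, so I measured no tilt.
  - The socket depth comes out at about 34 mm.
- **Disagreements:** The final camera look put the gauge about 1 mm from my earlier socket estimate, within the 2 mm calibration. A rough tilt estimate of 2° while the gauge was in the gripper was not borne out at the end.
- **Other tools:** The arm met no unexpected force near the punches, dies or look-alikes, but I did not image them all again before handing in.

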